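# Slide the shelf board back until it drops into its notches

## Robot

A 6-joint arm with a two-finger parallel gripper is mounted at the origin on the work surface. World frame = base frame: x ahead of the robot, y to its left, z up, the work surface at z = 0. Lengths are in m, angles in rad, forces in N, time in s.
With the tool pointing down it reaches from about 0.3 to 0.85 m from the base axis. Payload 5.4 kg.
Tool frame: the origin (TCP) lies at the very end of the fingers, on their centre line; the grasp point (between the pads) lies 19 mm behind it; x points along the fingers, y is the direction in which the jaws open and shut, and the axes are right-handed (so a half turn about x gives the same grasp; the last joint's range is limited). The gripper opens to 85 mm and grips with 20 to 120 N. Pads are 22 mm wide; open, the fingers measure 114 mm over their backs; the gripper's body (76 mm by 85 mm) begins 54 mm behind the grasp point. The pads swing forward as they close: fully open they stand 13 mm farther back than shut.
Start: joints at [1.089, 0.158, 1.597, -0, 1.386, -0.21], TCP at [0.154, 0.554, 0.231] pointing down, gripper open.
Joint ranges: [-2.91, 2.91], [-0.94, 2.29], [0.18, 2.7], [-1.29, 4.43], [0.17, 2.64], [-3, 3]. Speed limits (rad/s): [2.57, 2.57, 3.14, 3.14, 3.14, 3.14].

## Interface

Orientations are given as a unit quaternion [x, y, z, w].
In Python, from bench import bot gives the robot as it stands.
- The arm moves only by the shell command python3 -m handwheel 'ROWS'. ROWS is JSON, a list of rows, each a list of 5 numbers: the shift along the tool's x, y, z in cm, then the turn about the tool's x in rad, then the finger opening in cm, from 0 to 8.54. A call has 1 to 20 rows; each row is the pose to reach, as a shift and turn from the pose measured when the call began, along the tool's axes at that moment; what a row does not reach only later rows make up. A row lasts 1/12 s, in which the tool goes at most 41.7 mm and 7.16 degrees, less where a joint would pass 70% of its speed; a pose out of reach is approached as far as the arm can. A call with a gripper value outside its range is refused whole. The fingers move at their own pace and stop on an object; the grip force is fixed at half the most. Time passes only in rows, so rows that repeat a pose let the fingers close. It gives the time, the measured TCP pose, the force and the opening at its end, in the units of the state.
- bot.read_state(): the state, without advancing time (a new reading comes with each control period).
- bot.camera(name): name is "side" or "top"; returns the picture (400x640x3 uint8, blue, green, red); there is no depth.
- bot.calibration(name): a dict with "mtx" (3x3 intrinsics, pixels), "dist" ([k1, k2, p1, p2, k3] as OpenCV has them; the pictures are not rectified), "R" (3x3) and "t" (3): a world point X has camera coordinates R X + t. Camera axes: x right, y down, z forward; pixel columns grow to the right and rows downward; lengths in m; the calibration is good to about 2 mm. A picture is of the moment at which its call begins. calibration takes no time and is no camera call.
- bot.finish_job(): hands the job in, once; it reports no verdict.
The state is a dict: "clock": time; "joint_positions": joint angles; "joint_velocities": joint speeds; "effort": joint torques, N m; "eef_pos": TCP position; "eef_rot": TCP orientation; "wrist_force": force on the tool from outside, world axes, zero at the start; "moment": the same for the moment, N m; "finger_gap": finger opening in m.
Only numpy, scipy, OpenCV 4.12 (cv2) and the standard library are available. Lean on these libraries where they do the work, as an engineer would, in place of code of your own. Each camera call takes 0.05 s, during which the arm holds its last target. There are 200 camera calls.

## Task

The plywood shelf board on top of the small aluminium instrument stand has been drawn forward and rides up on its pegs. With the fingertips against its front edge, push it gently back along its rails until you feel it drop into the locating notches and it lies flat on both rails, then stop pushing and take the hand away. Only push the board, do not lift it; keep off the power unit standing on it, which must ride along undisturbed, and leave the bottle and the screwdriver on the bench where they are.

Things in the scene. Friction and masses are not known exactly. Their poses are not given: they have to be found in the camera images.
- stand: low stand of slotted aluminium profile, fixed to the bench, 360 deep (x) x 270 wide (y), 178 high. Origin on the bench under its middle; +x is the way the board is pushed home, z up. Two steel rails along x, full length, 24 wide, centred at y = +-110, tops at z = 162. 5 mm guide flanges outside them (inner faces y = +-122.5) rise to z = 178. Between the rails it is open down to at least z = 136
- board: loose plywood board, 180 (x) x 240 (y) x 12 thick, 0.35 kg, its x along the stand's. Origin mid-underside. Four pegs below, 10 diameter, 8 long, at x = +-75, y = +-110. Riding on the pegs its underside is 8 above the rail tops; dropped, it lies on them, origin at x = 70 +-3 of the stand. Starts 30 to 125 short of that; 2.5 play each side; slides at 2 to 9 N; stops hard in the notches
- board_front (a point): middle of the lower front edge of the board (the edge to push; its face is 12 high and looks along the board's -x), 90 in front of the board's origin, at the underside
- home (a point): point fixed on the stand where board_front comes to lie when the board is home (+-3 along x), at rail-top height: x = -20, y = 0, z = 162 in the stand's frame. The notches for the pegs, two in each rail, 16 long (x), 12 deep and right across the rail, are centred at x = -5 and x = 145; the rear ones show behind the board until it is home
- meter: loose pale bench power unit with a dark face, 90 (x) x 150 (y) x 55 high, 0.4 kg, standing on the board on rubber feet. Origin at the centre of its underside. In front of it 60 to 75 of the board is bare; nothing else stands above the board
- bottle: white plastic bottle, 56 in diameter, 130 high, upright on the bench to the left (+y) of the stand; origin at the centre of its underside
- driver: screwdriver with a black handle, 200 long (its x, handle to -x), 26 thick, lying on the bench to the right (-y) of the stand; origin at its middle, on the bench
There are look-alikes about, which are no part of the job. Of the things like the bottle, leave any that is blue, green or turquoise; of the rest the larger one is meant.

How it is judged:
At the end, for the whole second after the job is handed in: the board lies flat on both rails (underside within 2.5 mm of the rail tops, tilt under 0.015 rad) with its four pegs in the notches (within 7 mm of home along the rails), at rest, and the power unit still stands on it within 12 mm of where it can start; the bottle is upright (z of board in the frame of stand between 0.159 and 0.1645 m and x of board in the frame of stand between 0.063 and 0.077 m and angle between board's own z axis and vertical below 0.015 rad and linear speed of board below 0.01 m/s and z of meter in the frame of board between 0.009 and 0.016 m and x of meter in the frame of board between 0.005 and 0.044 m and y of meter in the frame of board between -0.037 and 0.037 m and angle between meter's own z axis and vertical below 0.04 rad and angle between bottle's own z axis and vertical below 0.1 rad); the robot touches nothing.
It fails at once if the board is lifted off its rails (underside more than 6 mm above its riding height) or tipped (z of board in the frame of stand above 0.176 m or angle between board's own z axis and vertical above 0.08 rad).
It fails at once if the hand pushes or squeezes the board with more than 30 N (contact force between the fingers and board above 30 N).
It fails at once if the arm or hand touches the power unit (contact force between any of the arm, the fingers and meter above 1 N).
It fails at once if the bottle or the screwdriver is moved more than 20 mm (distance of any of bottle, driver from where it was at the start of the episode above 0.02 m).
It also fails if it takes over 38 s, if anything falls off the work surface, if the arm or the gripper's body presses on something with over 40 N, if the wrist force passes 120 N, or if a joint passes its speed limit or range.

## Working session

There is one attempt and no reset: what is moved stays moved. The work goes in short steps, Python scripts to look and compute and a shell command to move; the robot and the scene stay as the last step left them, time stands still between calls to the robot, and variables do not carry over. Pictures are saved under pics/ and viewed, about 8 in all and at most 12, crops included, and the job is handed in when it is done.

```bash
mkdir -p pics; python3 - <<'E'
from bench import bot
import cv2
s=bot.read_state()
for k in("clock","eef_pos","eef_rot","wrist_force","finger_gap","joint_positions"):print(k,s[k])
for n in("side","top"):
    cv2.imwrite(f"pics/{n}0.png",bot.camera(n)); c=bot.calibration(n); print(n,c)
E
```

```text
clock 0.0
eef_pos [0.15409999 0.55333257 0.23029792]
eef_rot [ 0.09515799  0.70081142 -0.09643307  0.70036345]
wrist_force [-0.49714236  0.00884884 -0.35856508]
finger_gap 0.08524120776284975
joint_positions [ 1.08890312e+00  1.59054397e-01  1.59826413e+00 -1.58308825e-05
  1.38618534e+00 -2.10103748e-01]
side {'mtx': array([[419.10620168,   0.        , 315.86780319],
       [  0.        , 419.10620168, 203.16726279],
       [  0.        ,   0.        ,   1.        ]]), 'dist': array([-0.0324851,  0.       ,  0.       ,  0.       ,  0.       ]), 'R': array([[-0.99491291, -0.09985496, -0.01331526],
       [-0.04900593,  0.5952263 , -0.80206238],
       [ 0.0880155 , -0.79732969, -0.59709182]]), 't': array([0.55034851, 0.10081266, 0.93463291])}
top {'mtx': array([[462.06640323,   0.        , 314.8060728 ],
       [  0.        , 462.06640323, 204.30729359],
       [  0.        ,   0.        ,   1.        ]]), 'dist': array([-0.0215706,  0.       ,  0.       ,  0.       ,  0.       ]), 'R': array([[ 0.00285685, -0.99988921,  0.01460809],
       [-0.99627371, -0.00410515, -0.0861501 ],
       [ 0.08620052, -0.01430754, -0.99617507]]), 't': array([0.01468587, 0.55334529, 1.11327244])}
```

View pics/side0.png

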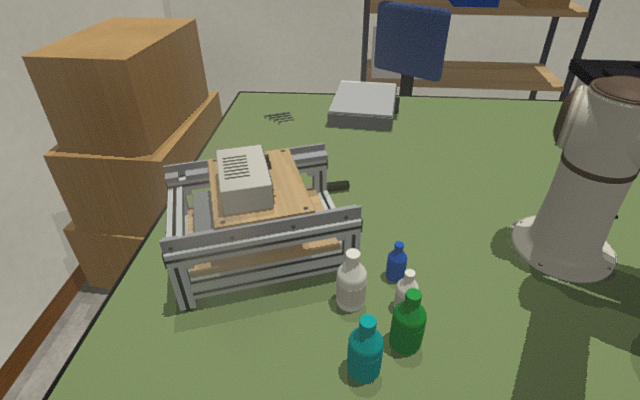

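View pics/top0.png

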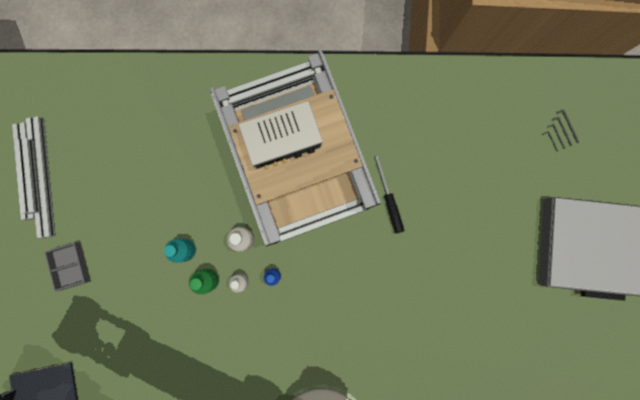

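The side view shows the board on the stand with the power unit on it. The top view shows board corners near (232,133), (332,92), (362,162) and (261,203), the white bottles at (239,238, the larger) and (238,283), and the driver at (390,195). I'll enlarge the stand.

```bash
python3 - <<'E'
import cv2
im=cv2.imread("pics/top0.png")[45:250,200:410]
im=cv2.resize(im,None,fx=2.9,fy=2.9,interpolation=cv2.INTER_CUBIC)
for i in range(0,210,20):
    cv2.putText(im,str(200+i),(int(i*2.9),10),0,.35,(0,0,255),1)
    cv2.line(im,(int(i*2.9),12),(int(i*2.9),18),(0,0,255),1)
for i in range(5,205,20):
    cv2.putText(im,str(45+i),(0,int(i*2.9)+4),0,.35,(0,0,255),1)
    cv2.line(im,(24,int(i*2.9)),(30,int(i*2.9)),(0,0,255),1)
cv2.imwrite("pics/crop1.png",im)
E
```

```text
(no output)
```

View pics/crop1.png

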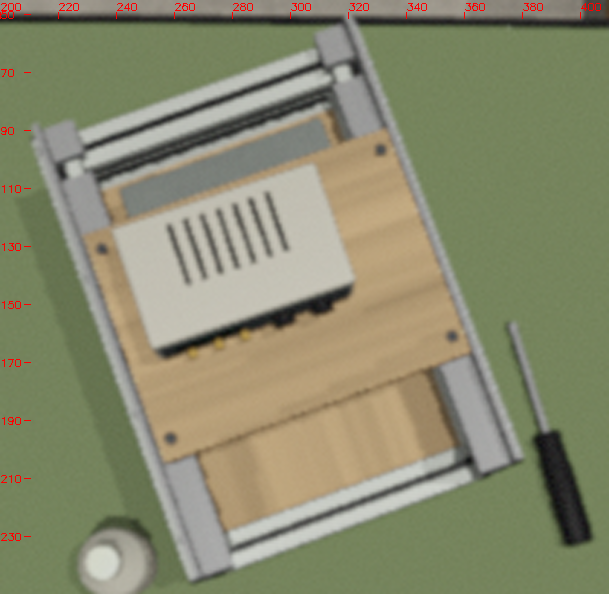

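The crop shows the board corners, the four peg screws at crop (101,249), (380,150), (452,336) and (170,438), the rear notches near (75,168) and (343,72), and the rail front ends near (232,568) and (480,475). Next I'll turn these into positions.

```bash
cat > h.py <<'E'
from bench import bot
import numpy as np, cv2
def px2w(n,p,z):
    c=bot.calibration(n); p=np.float64(p).reshape(-1,1,2)
    u=cv2.undistortPoints(p,c["mtx"],c["dist"]).reshape(-1,2)
    d=np.c_[u,np.ones(len(u))]@c["R"]; o=-c["R"].T@c["t"]
    return o+d*((z-o[2])/d[:,2])[:,None]
def w2px(n,X):
    c=bot.calibration(n)
    return cv2.projectPoints(np.float64(X).reshape(-1,1,3),cv2.Rodrigues(c["R"])[0],c["t"],c["mtx"],c["dist"])[0].reshape(-1,2)
E
python3 - <<'E'
from h import *
cr=lambda L:np.array(L)/2.9+[200,45]-0.33
S=px2w("top",cr([(101,249),(380,150),(452,336),(170,438)]),.182)[:,:2]
C=px2w("top",cr([(84,233),(385,130),(470,353),(166,462)]),.182)[:,:2]
N=px2w("top",cr([(75,168),(343,72)]),.162)[:,:2]
F=px2w("top",cr([(232,568),(480,475)]),.162)[:,:2]
print("yaws",[np.arctan2(*(v)[::-1]) for v in (S[0]-S[3],S[1]-S[2],C[0]-C[3],C[1]-C[2])],
 "from y",[np.arctan2(-(v)[0],v[1]) for v in (S[0]-S[1],S[3]-S[2],N[0]-N[1],F[0]-F[1])])
print("len",np.linalg.norm(S[0]-S[3]),np.linalg.norm(S[0]-S[1]))
yaw=np.mean([np.arctan2(*(v)[::-1]) for v in (S[0]-S[3],S[1]-S[2],C[0]-C[3],C[1]-C[2])])
u=np.array([np.cos(yaw),np.sin(yaw)]);v=np.array([-u[1],u[0]])
b=(S.mean(0)+C.mean(0))/2
print("yaw",yaw,"board",b,S.mean(0),C.mean(0),"front",b-.09*u)
print("notch rel board",(N-b)@u,(N-b)@v,"rail front",(F-b)@u,(F-b)@v)
B=px2w("top",[(239,238),(238,283)],.13);print("bottles",B)
D=px2w("top",cr([(512,322),(578,542)]),.013);print("driver",D)
s=bot.read_state();from scipy.spatial.transform import Rotation as R
print("tool axes cols\n",R.from_quat(s["eef_rot"]).as_matrix().round(3))
E
```

```text
yaws [np.float64(0.3607270948194325), np.float64(0.3616751319362654), np.float64(0.355323405345996), np.float64(0.3558621649457069)] from y [np.float64(0.35518830014867464), np.float64(0.3547732667644842), np.float64(0.36107549063607514), np.float64(0.3618684257614874)]
len 0.14989346905251347 0.22011687217792036
yaw 0.3583969492618502 board [0.66542557 0.06165117] [0.66577794 0.06183777] [0.66507321 0.06146457] front [0.58114414 0.03008155]
notch rel board [0.14740116 0.14798295] [ 0.10927237 -0.10793172] rail front [-0.1782582  -0.17757477] [ 0.10101701 -0.09585434]
bottles [[0.46859223 0.1856481  0.13      ]
 [0.37002819 0.1862533  0.13      ]]
driver [[ 0.6774784  -0.13757308  0.013     ]
 [ 0.48722476 -0.19251652  0.013     ]]
tool axes cols
 [[-0.001  0.268  0.963]
 [-0.001  0.963 -0.268]
 [-1.    -0.002 -0.   ]]
```

The board is at about (0.665, 0.062) with yaw 0.358, and it needs about 72 mm of travel. I'll push with the fingers open and straddling the middle, so there are two contact points. First I move over the open front, 42–45 mm short of the edge, staying high.

```bash
python3 -m handwheel '[[0,-1,1,0,8.54],[0,-3,3.5,-0.05,8.54],[0,-5,6.5,-0.1,8.54],[0,-7.5,9.5,-0.15,8.54],[0,-10,12.5,-0.2,8.54],[0,-12.5,15.5,-0.25,8.54],[0,-15,18.5,-0.3,8.54],[0,-17.5,21.5,-0.35,8.54],[0,-20,24.5,-0.4,8.54],[0,-22.5,27.5,-0.45,8.54],[0,-25,30.5,-0.5,8.54],[0,-27.5,33.5,-0.55,8.54],[0,-30,36.5,-0.6,8.54],[0,-32.5,39.5,-0.63,8.54],[0,-35,42.5,-0.63,8.54],[0,-37.5,45.5,-0.63,8.54],[0,-39.5,48.5,-0.63,8.54],[0,-41,50.5,-0.63,8.54],[0,-41.6,51.5,-0.63,8.54],[0,-41.6,51.5,-0.63,8.54]]'
cat > st.py <<'E'
from h import *
from scipy.spatial.transform import Rotation as R
s=bot.read_state(); M=R.from_quat(s["eef_rot"]).as_matrix()
u=np.array([np.cos(.358),np.sin(.358)]);v=np.array([-u[1],u[0]])
d=s["eef_pos"][:2]-np.array([.6654,.0617])
print("clock",s["clock"],"tcp",np.round(s["eef_pos"],4),"toolz yaw",np.arctan2(M[1,2],M[0,2]),"toolx",M[:,0].round(4))
print("rel start board x,y",(d@u).round(4),(d@v).round(4),"force along u,v,z",(s["wrist_force"][:2]@u).round(2),(s["wrist_force"][:2]@v).round(2),np.round(s["wrist_force"][2],2),"q",np.round(s["joint_positions"],2))
E
python3 st.py
```

```text
clock: 1.77
eef_pos: [0.5393, 0.0127, 0.2304]
eef_rot: [-0.125, 0.697, 0.125, 0.695]
wrist_force: [-0.1, 0.3, 0.3]
finger_gap: 0.0854
clock 1.7667 tcp [0.5393 0.0127 0.2304] toolz yaw 0.35550610583374004 toolx [-0.0015 -0.0016 -1.    ]
rel start board x,y -0.1352 -0.0017 force along u,v,z 0.0 0.31 0.26 q [-0.2   0.07  1.7  -0.    1.38 -2.13]
```

```bash
python3 -m handwheel '[[1,0,0,0,8.54],[2.5,0,0,0,8.54],[4,0,0,0,8.54],[5.5,0,0,0,8.54],[6.5,0,0,0,8.54],[7.3,0,0,0,8.54],[8,0,0,0,8.54],[8.5,0,0,0,8.54],[8.5,0,0,0,8.54]]'
python3 st.py; python3 - <<'E'
from h import *
t=bot.camera("top")[45:250,200:410];s=bot.camera("side")[120:320,140:400]
r=lambda a,f:cv2.resize(a,None,fx=f,fy=f,interpolation=cv2.INTER_CUBIC)
a=r(t,1.95);b=r(s,1.5)
o=np.zeros((410,800,3),np.uint8);o[:a.shape[0],:a.shape[1]]=a;o[:b.shape[0],410:410+b.shape[1]]=b[:,:390]
cv2.imwrite("pics/p2.png",o)
E
```

```text
clock: 2.52
eef_pos: [0.5386, 0.0129, 0.1444]
eef_rot: [-0.125, 0.697, 0.125, 0.695]
wrist_force: [-0.8, 0.1, -0.2]
finger_gap: 0.0851
clock 2.5167 tcp [0.5386 0.0129 0.1444] toolz yaw 0.35586096321515925 toolx [-0.003  -0.0013 -1.    ]
rel start board x,y -0.1359 -0.0013 force along u,v,z -0.66 0.39 -0.21 q [-0.2   0.15  1.78 -0.    1.21 -2.13]
```

View pics/p2.png

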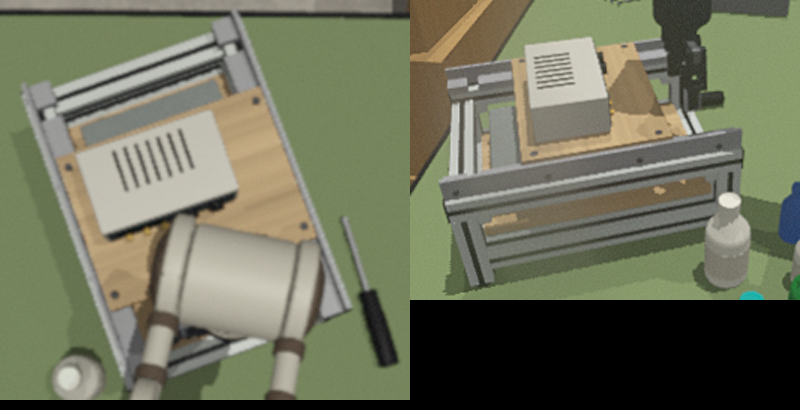

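The fingers are down in front of the board, between the rails and clear of both rails and the power unit. Now I approach and find contact.

```bash
python3 -m handwheel '[[0,0,0.5,0,8.54],[0,0,1.0,0,8.54],[0,0,1.5,0,8.54],[0,0,2.0,0,8.54],[0,0,2.3,0,8.54],[0,0,2.5,0,8.54],[0,0,2.7,0,8.54],[0,0,2.9,0,8.54],[0,0,3.1,0,8.54],[0,0,3.3,0,8.54],[0,0,3.5,0,8.54],[0,0,3.7,0,8.54],[0,0,3.9,0,8.54],[0,0,3.9,0,8.54]]'; python3 st.py
```

```text
clock: 3.78
eef_pos: [0.5749, 0.0257, 0.1456]
eef_rot: [-0.126, 0.698, 0.124, 0.694]
wrist_force: [-6.1, -1.7, 3.4]
finger_gap: 0.0853
clock 3.7833 tcp [0.5749 0.0257 0.1456] toolz yaw 0.35584824731375203 toolx [-0.0044 -0.0027 -1.    ]
rel start board x,y -0.0974 -0.002 force along u,v,z -6.33 0.55 3.44 q [-0.16  0.24  1.68 -0.    1.23 -2.09]
```

```bash
python3 -m handwheel '[[0,0,0.2,0,8.54],[0,0,0.5,0,8.54],[0,0,0.8,0,8.54],[0,0,1.1,0,8.54],[0,0,1.4,0,8.54],[0,0,1.7,0,8.54],[0,0,2.0,0,8.54],[0,0,2.3,0,8.54],[0,0,2.6,0,8.54],[0,0,2.9,0,8.54],[0,0,3.2,0,8.54],[0,0,3.5,0,8.54],[0,0,3.8,0,8.54],[0,0,4.1,0,8.54],[0,0,4.4,0,8.54],[0,0,4.6,0,8.54],[0,0,4.8,0,8.54],[0,0,5.0,0,8.54]]'; python3 st.py; python3 - <<'E'
from h import *
t=bot.camera("top")[45:250,200:410];s=bot.camera("side")[120:320,140:400]
r=lambda a,f:cv2.resize(a,None,fx=f,fy=f,interpolation=cv2.INTER_CUBIC)
a=r(t,1.95);b=r(s,1.5)
o=np.zeros((410,800,3),np.uint8);o[:a.shape[0],:a.shape[1]]=a;o[:b.shape[0],410:410+b.shape[1]]=b[:,:390]
cv2.imwrite("pics/p3.png",o)
E
```

```text
clock: 5.28
eef_pos: [0.6203, 0.0424, 0.1456]
eef_rot: [-0.126, 0.699, 0.124, 0.693]
wrist_force: [-9.0, -2.1, 6.0]
finger_gap: 0.0855
clock 5.2833 tcp [0.6203 0.0424 0.1456] toolz yaw 0.3559129691131637 toolx [-0.0088 -0.0042 -1.    ]
rel start board x,y -0.049 -0.0023 force along u,v,z -9.2 1.25 5.98 q [-0.12  0.36  1.53 -0.01  1.26 -2.05]
```

View pics/p3.png

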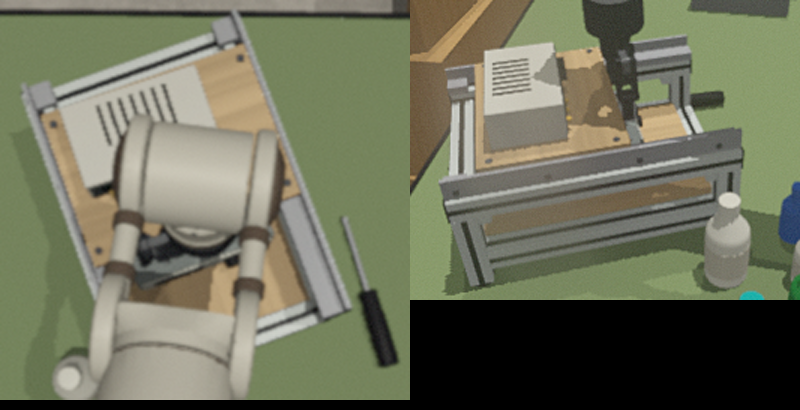

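The board has moved about 48 mm with the power unit riding along and the bottle untouched. The rear edge is nearing the notches, so I continue slowly.

```bash
python3 -m handwheel '[[0,0,0.2,0,8.54],[0,0,0.4,0,8.54],[0,0,0.6,0,8.54],[0,0,0.8,0,8.54],[0,0,1.0,0,8.54],[0,0,1.2,0,8.54],[0,0,1.4,0,8.54],[0,0,1.6,0,8.54]]'; python3 st.py; python3 -m handwheel '[[0,0,0.1,0,8.54],[0,0,0.2,0,8.54],[0,0,0.3,0,8.54]]'; python3 st.py
```

```text
clock: 6.05
eef_pos: [0.6343, 0.0474, 0.1456]
eef_rot: [-0.126, 0.7, 0.124, 0.691]
wrist_force: [-8.1, -2.5, 5.3]
finger_gap: 0.0856
clock 6.05 tcp [0.6343 0.0474 0.1456] toolz yaw 0.35581111700010554 toolx [-0.0121 -0.0054 -0.9999]
rel start board x,y -0.0342 -0.0025 force along u,v,z -8.52 0.47 5.29 q [-0.11  0.4   1.48 -0.01  1.27 -2.04]
clock: 6.3
eef_pos: [0.6357, 0.0479, 0.1456]
eef_rot: [-0.126, 0.702, 0.124, 0.69]
wrist_force: [-8.1, -2.9, 4.1]
finger_gap: 0.0853
clock 6.3 tcp [0.6357 0.0479 0.1456] toolz yaw 0.3558021345505199 toolx [-0.0161 -0.0065 -0.9998]
rel start board x,y -0.0326 -0.0025 force along u,v,z -8.62 0.13 4.06 q [-0.11  0.4   1.48 -0.01  1.28 -2.03]
```

```bash
python3 -m handwheel '[[0,0,0.15,0,8.54],[0,0,0.25,0,8.54],[0,0,0.35,0,8.54],[0,0,0.4,0,8.54]]'; python3 st.py
```

```text
clock: 6.63
eef_pos: [0.6389, 0.0491, 0.1453]
eef_rot: [-0.127, 0.703, 0.124, 0.689]
wrist_force: [-5.0, -2.1, 2.4]
finger_gap: 0.0852
clock 6.6333 tcp [0.6389 0.0491 0.1453] toolz yaw 0.3560987882108725 toolx [-0.0179 -0.007  -0.9998]
rel start board x,y -0.0292 -0.0025 force along u,v,z -5.45 -0.19 2.42 q [-0.11  0.41  1.46 -0.01  1.28 -2.03]
```

```bash
python3 -m handwheel '[[0,0,0.15,0,8.54],[0,0,0.25,0,8.54],[0,0,0.35,0,8.54],[0,0,0.4,0,8.54]]'; python3 st.py
```

```text
clock: 6.97
eef_pos: [0.6415, 0.0501, 0.1453]
eef_rot: [-0.127, 0.704, 0.124, 0.688]
wrist_force: [-7.3, -2.5, 5.1]
finger_gap: 0.0853
clock 6.9667 tcp [0.6415 0.0501 0.1453] toolz yaw 0.3561828744291363 toolx [-0.0213 -0.0079 -0.9997]
rel start board x,y -0.0264 -0.0025 force along u,v,z -7.72 0.17 5.05 q [-0.1   0.42  1.45 -0.01  1.29 -2.03]
```

```bash
python3 - <<'E'
from h import *
r=lambda a,f:cv2.resize(a,None,fx=f,fy=f,interpolation=cv2.INTER_CUBIC)
a=r(bot.camera("top")[55:180,205:340],3);b=r(bot.camera("side")[135:265,160:290],3)
o=np.zeros((400,800,3),np.uint8);o[:a.shape[0],:a.shape[1]]=a;o[:b.shape[0],410:410+b.shape[1]]=b
cv2.imwrite("pics/p4.png",o)
E
```

```text
(no output)
```

View pics/p4.png

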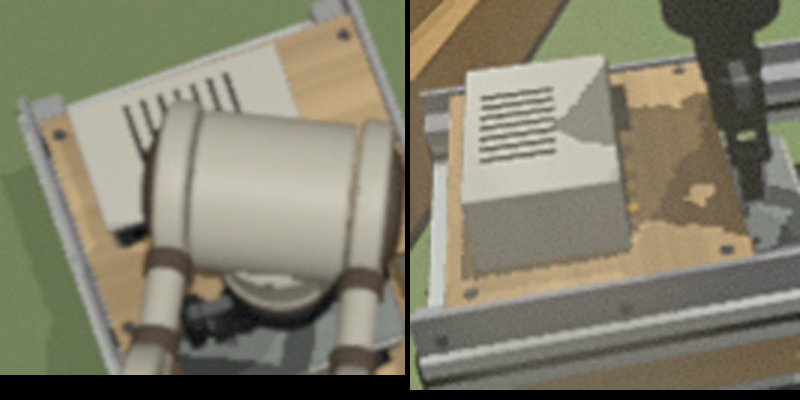

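The top view shows the rear screws at about px (224.5,99.5) and (319,66). The side view shows the screws at about (180,232.5), (265.5,218) and (249.5,158). I'll work out the position and height from these.

```bash
cat > bp.py <<'E'
from h import *
from scipy.optimize import least_squares
u=np.array([np.cos(.358),np.sin(.358)]);v=np.array([-u[1],u[0]])
def fit(T,S):  # T,S: lists of ((sx,sy) screw in board, px)
    def X(p,b): return np.r_[np.array([.6654,.0617])+(p[0]+b[0])*u+(p[1]+b[1])*v,p[2]+p[3]*b[0]+.012]
    def f(p):
        e=[]
        for n,L in(("top",T),("side",S)):
            e+=list((w2px(n,[X(p,b) for b,_ in L])-np.array([q for _,q in L])).ravel())
        return np.r_[e,p[3]*100]
    r=least_squares(f,[.07,0,.165,0]);print("travel, dy, z under, pitch",r.x.round(4),"res px",r.fun.round(1))
E
python3 - <<'E'
from bp import *
a,b=.075,.11
q=.33
fit([((a,b),(224.7-q,99.7-q)),((a,-b),(319.3-q,66-q))],[((a,b),(180-q,232.7-q)),((-a,b),(265.7-q,218-q)),((a,-b),(249.7-q,158.3-q))])
for z in(.182,.174):print((px2w("top",[(224.4,99.4),(319,65.7)],z)[:,:2]-[.6654,.0617])@np.c_[u,v]-[a,0])
E
```

```text
travel, dy, z under, pitch [ 0.0476 -0.0009  0.1667  0.0128] res px [  3.6  11.2   4.5  10.9  15.1  -4.3  14.1  -3.1 -57.6   6.6   1.3]
[[ 0.07276677  0.10796641]
 [ 0.07312259 -0.10995526]]
[[ 0.07567843  0.10846989]
 [ 0.07603717 -0.11124083]]
```

```bash
python3 - <<'E'
from bp import *
a,b=.075,.11
q=.33
fit([((a,b),(224.7-q,99.7-q)),((a,-b),(319.3-q,66-q))],[((a,b),(180-q,232.7-q)),((-a,b),(265.7-q,218-q)),((-a,-b),(249.7-q,158.3-q))])
fit([((a,b),(224.7-q,99.7-q)),((a,-b),(319.3-q,66-q))],[((a,b),(180-q,232.7-q)),((-a,b),(265.7-q,218-q))])
E
```

```text
travel, dy, z under, pitch [ 0.0742 -0.001   0.1642  0.001 ] res px [-0.2  0.4  0.2  0.5 -0.1 -0.1 -0.3  0.1 -0.3 -0.1  0.1]
travel, dy, z under, pitch [ 0.0743 -0.001   0.1643  0.0004] res px [-0.2  0.4  0.2  0.4 -0.2 -0.1 -0.4 -0.   0. ]
```

The fit gives an underside height of about 0.164 (riding would be 0.170) and 74 mm of travel, so it has probably dropped. A small further push should show the hard stop.

```bash
python3 -m handwheel '[[0,0,0.1,0,8.54],[0,0,0.2,0,8.54],[0,0,0.25,0,8.54],[0,0,0.25,0,8.54]]'; python3 st.py
```

```text
clock: 7.4
eef_pos: [0.6429, 0.0505, 0.1453]
eef_rot: [-0.127, 0.705, 0.124, 0.687]
wrist_force: [-6.9, -2.4, 5.1]
finger_gap: 0.0856
clock 7.4 tcp [0.6429 0.0505 0.1453] toolz yaw 0.3561570762433597 toolx [-0.0241 -0.0087 -0.9997]
rel start board x,y -0.025 -0.0026 force along u,v,z -7.3 0.17 5.11 q [-0.1   0.43  1.44 -0.01  1.29 -2.03]
```

```bash
python3 - <<'E'
from h import *
r=lambda a,f:cv2.resize(a,None,fx=f,fy=f,interpolation=cv2.INTER_CUBIC)
cv2.imwrite("pics/side5.png",bot.camera("side"))
cv2.imwrite("pics/top5.png",bot.camera("top"))
a=r(cv2.imread("pics/side0.png")[135:275,160:360],2.9)[:, :580][:300];
b=r(cv2.imread("pics/side5.png")[145:245,160:360],2.9)
a=r(cv2.imread("pics/side0.png")[145:245,160:360],2.9)
cv2.imwrite("pics/p5.png",np.vstack([a,b]))
E
```

```text
(no output)
```

View pics/p5.png

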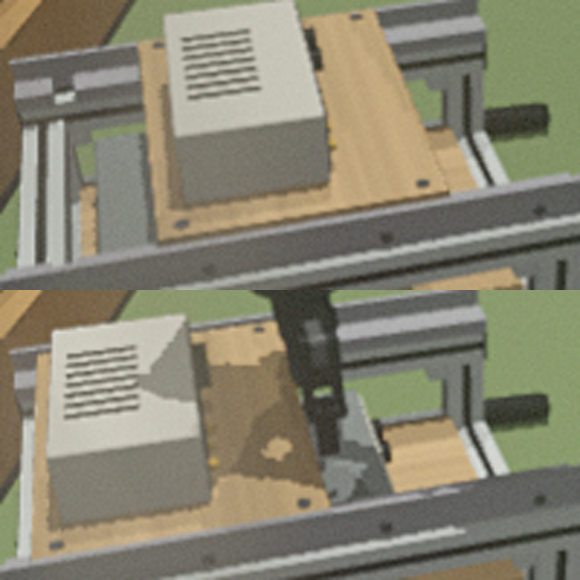

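Before the push (upper half) the screws are at (182,224), (422,184), (356,17) and (158,45). Now (lower half) they are at (56,255), (304,213) and (259,39). I'll compare heights with the side camera alone.

```bash
python3 - <<'E'
from bp import *
a,b=.075,.11
c=lambda p:np.array(p)/2.9+[160,145]-.33
S=lambda L:[(k,c(p)) for k,p in L]
t=lambda p:np.array(p)/2.9+[200,45]-.33
T0=[((a,b),t((101,249))),((a,-b),t((380,150))),((-a,-b),t((452,336))),((-a,b),t((170,438)))]
L0=S([((a,b),(182,224)),((-a,b),(422,184)),((-a,-b),(356,17)),((a,-b),(158,45))])
L1=S([((a,b),(56,255)),((-a,b),(304,213)),((-a,-b),(259,39))])
fit(T0,L0);fit([],L0);fit([],L1)
fit([((a,b),(224.4,99.4)),((a,-b),(319,65.7))],L1)
E
```

```text
travel, dy, z under, pitch [-3.000e-04  1.000e-04  1.714e-01  5.000e-04] res px [ 0.1  0.2  0.1 -0.1 -0.1  0.1  0.   0.5 -0.3  0.2  0.1 -0.1 -0.4 -0.
 -0.2 -0.1  0. ]Traceback (most recent call last):
  File "<stdin>", line 9, in <module>
  File "bp.py", line 11, in fit
    r=least_squares(f,[.07,0,.165,0]);print("travel, dy, z under, pitch",r.x.round(4),"res px",r.fun.round(1))
    return func(*args, **kwargs)
    vector_fun = VectorFunction(
        fun_wrapped,
    ...<6 lines>...
        workers=workers
    )
    self._update_fun()
    ~~~~~~~~~~~~~~~~^^
    self.f = self.fun_wrapped(xp_copy(self.x))
             ~~~~~~~~~~~~~~~~^^^^^^^^^^^^^^^^^
    return np.atleast_1d(self.fun(x))
                         ~~~~~~~~^^^
    return self.f(x, *self.args, **self.kwargs)
           ~~~~~~^^^^^^^^^^^^^^^^^^^^^^^^^^^^^^
  File "bp.py", line 9, in f
    e+=list((w2px(n,[X(p,b) for b,_ in L])-np.array([q for _,q in L])).ravel())
             ~~~~^^^^^^^^^^^^^^^^^^^^^^^^^
  File "h.py", line 10, in w2px
    return cv2.projectPoints(np.float64(X).reshape(-1,1,3),cv2.Rodrigues(c["R"])[0],c["t"],c["mtx"],c["dist"])[0].reshape(-1,2)
           ^^^^^^^^^^^^^^^^^^^^^^^^^^^^^^^^^^^^^^^^^^^^^^^^^^^^^^^^^^^^^^^^^^^^^^^^^^^^^^^^^^^^^^^^^^^^^^^^^^^^^^^^^^^^^^
AttributeError: 'NoneType' object has no attribute 'reshape'
```

The start height fitted with a +1.4 mm bias (0.1714 against a true 0.170), so the present 0.164 means a drop of about 7–8 mm: the board is in the notches. I'll back off, raise the hand and look.

```bash
python3 -m handwheel '[[0,0,-0.3,0,8.54],[0,0,-0.8,0,8.54],[0,0,-1.5,0,8.54],[0,0,-2.5,0,8.54],[0,0,-3.5,0,8.54],[0,0,-4.5,0,8.54],[0,0,-5.5,0,8.54],[-1,0,-6,0,8.54],[-3,0,-6,0,8.54],[-5,0,-6,0,8.54],[-7.5,0,-6.5,0,8.54],[-10,0,-9,0,8.54],[-12,0,-12,0,8.54],[-12,0,-15,0,8.54],[-12,0,-18,0,8.54],[-12,0,-21,0,8.54],[-12,0,-24,0,8.54],[-12,0,-25,0,8.54],[-12,0,-25,0,8.54]]'; python3 st.py; python3 - <<'E'
from h import *
r=lambda a,f:cv2.resize(a,None,fx=f,fy=f,interpolation=cv2.INTER_CUBIC)
cv2.imwrite("pics/top6.png",bot.camera("top"));cv2.imwrite("pics/side6.png",bot.camera("side"))
a=r(cv2.imread("pics/top6.png")[45:250,200:340],2.9);b=r(cv2.imread("pics/side6.png")[145:265,160:290],2.9)
o=np.zeros((595,800,3),np.uint8);o[:a.shape[0],:a.shape[1]]=a[:595];o[:b.shape[0],410:410+b.shape[1]]=b
cv2.imwrite("pics/p6.png",o)
E
```

```text
clock: 9.08
eef_pos: [0.4104, -0.0361, 0.2727]
eef_rot: [-0.127, 0.704, 0.123, 0.688]
wrist_force: [0.4, 0.3, -0.7]
finger_gap: 0.0856
clock 9.0833 tcp [ 0.4104 -0.0361  0.2727] toolz yaw 0.35441128667657457 toolx [-0.0218 -0.0097 -0.9997]
rel start board x,y -0.2731 -0.0023 force along u,v,z 0.42 0.12 -0.66 q [-0.37 -0.3   1.95 -0.02  1.51 -2.29]
```

View pics/p6.png

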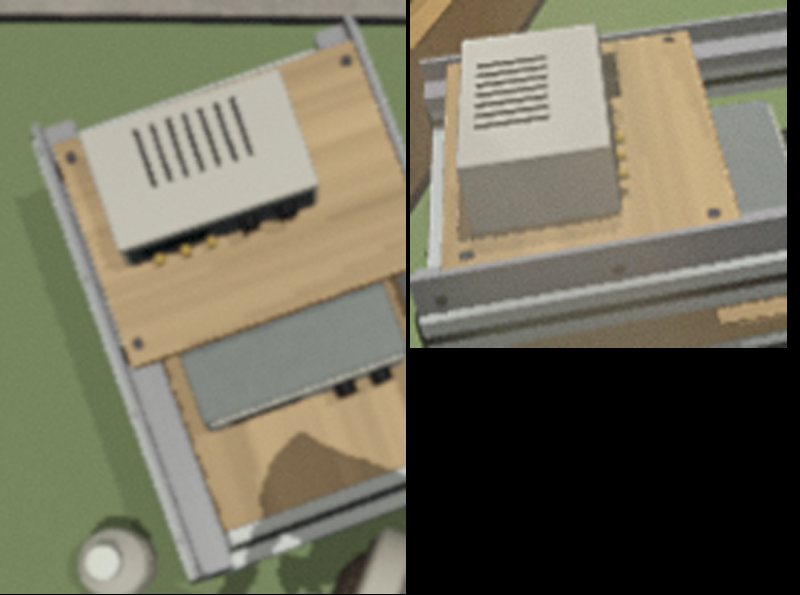

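The hand is clear. The top crop shows the screws at (71,157), (346,61) and (138,343), and the side crop shows them at (56,256), (303,212) and (259,39). Both notch pairs are covered.

```bash
python3 - <<'E'
from bp import *
a,b=.075,.11
c=lambda p:np.array(p)/2.9+[160,145]-.33
t=lambda p:np.array(p)/2.9+[200,45]-.33
T=[((a,b),t((71,157))),((a,-b),t((346,61))),((-a,b),t((138,343)))]
S=[((a,b),c((56,256))),((-a,b),c((303,212))),((-a,-b),c((259,39)))]
fit(T,S)
# meter top front corners / rear corners (z .162+.012+.055)
m=px2w("top",[t((80,132)),t((278,72)),t((316,187)),t((125,248))],.229)[:,:2]
m0=px2w("top",[t((113,229)),t((317,165)),t((353,280)),t((156,348))],.237)[:,:2]
print("meter rel start board now",((m.mean(0)-[.6654,.0617])@np.c_[u,v]).round(4),"start",((m0.mean(0)-[.6654,.0617])@np.c_[u,v]).round(4))
E
```

```text
travel, dy, z under, pitch [ 0.0756 -0.0012  0.1635 -0.0013] res px [ 0.   0.5  0.1 -0.1  0.   0.3 -0.2 -0.3  0.1  0.2 -0.6 -0.  -0.1]
meter rel start board now [0.0989 0.02  ] start [0.0234 0.0205]
```

The board dropped 7.9 mm, pitch is about 0, and the power unit has kept its place on the board (23 mm both before and after). I'm handing in.

```bash
python3 -c "
from bench import bot
print(bot.finish_job())"
```

```text
the job is handed in; nothing more can be done
None
```

I pushed the board back with the open fingertips against its front edge until it dropped into the notches. Then I backed the hand off, raised it clear and handed the job in at about 9 s. `finish_job()` reported no verdict.

**Board:** the last camera fit shows it moved about 75.6 mm and came down 7.9 mm, against the 8 mm expected, with pitch about 0.001 rad. That puts it at about x = 73 mm on the stand, near the +3 mm end of the notch play but inside the 63–77 mm limit.

**Power unit:** it rode along undisturbed and sits about 23 mm forward of the board's origin, the same as at the start.

**Forces:** the wrist readings, taken at the end of each move, showed at most about 9 N along the push and were near zero after I backed off.

**Bottle and screwdriver:** both looked untouched in the pictures, but I did not measure their positions again.

**Where checks fell short or disagreed:**
- The drop was not clear by feel: the push force only dipped from 8.6 to 5.4 N, and the hard stop never showed as a rise in force. I judged the drop from the pictures.
- The fitted height is 163.5 mm against the nominal 162 mm. The first picture read 1.4 mm high in the same way, so I take this as a camera offset.
- The first height fit was wrong because I had mistaken one screw for another; I corrected that.
- A later side-camera-only comparison failed with an error. I used the two-camera fits instead.

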